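# Switch the bench isolator back on under its push-latch cover

## Robot

A 6-joint arm with a two-finger parallel gripper is mounted at the origin on a cart in front of the work surface, level with it; the furniture and walls round the work are solid. World frame = base frame: x ahead of the robot, y to its left, z up, the work surface at z = 0. Lengths are in mm, angles in degrees, forces in N, time in s.
With the tool pointing down it reaches from about 300 to 850 mm from the base axis. Payload 4.2 kg.
Tool frame: the origin (TCP) lies between the finger pads; the fingertips stand 14 mm ahead of it and the grasp point (between the pads) lies 5 mm behind it (env.finger_overhang is the distance from the TCP to the fingertips, in mm); z points along the fingers, y is the line along which they close (so a half turn about z gives the same grasp; the last joint's range is limited). The gripper opens to 91 mm and grips with 3 to 60 N. Pads are 32 mm wide; open, the fingers measure 118 mm over their backs; the gripper's body (76 mm by 178 mm) begins 60 mm behind the grasp point.
Start: joints at [-69.614, 18.312, 89.639, -0, 72.044, -1.146], TCP at [211.038, -534.887, 227.976] pointing down, gripper open.
Joint ranges: [-177.97, 177.97], [-48.28, 115.42], [12.27, 149.76], [-77.06, 257.06], [2.81, 150.46], [-146.56, 146.56]. Speed limits (degrees/s): [147.25, 147.25, 180, 180, 180, 180].

## Interface

Orientations are given as [roll, pitch, yaw] about the fixed x, y, z axes, in that order (R = Rz(yaw) Ry(pitch) Rx(roll)).
In Python, from workcell import status, cams, env, finder gives the robot as it stands.
- The arm moves only by the tool apply_moves, never from a script. Its argument "increments" is a list of rows, each a list of 7 numbers: the opening, from -1 (shut) to 1 (fully open), then the shift along the world's x, y, z in m, then the turn, a rotation vector about the world's x, y, z in degrees. In form: [[gripper, x, y, z, ax, ay, az], ...]. A call has 1 to 5 rows; each row shifts and turns the commanded pose from where the row before left it; what a row does not reach is not made up. A row lasts 1/12 s, in which the tool goes at most 41.7 mm and 7.16 degrees, less where a joint would pass 70% of its speed; a pose out of reach is approached as far as the arm can. A call with a gripper value outside its range is refused whole. The fingers move at their own pace and stop on an object; "newtons" is the grip in N (left out, the last holds). Time passes only in rows, so rows that do not move let the fingers close. It gives the time, the measured TCP pose, the force, the opening and the grip force at its end, in the units of the state.
- status.state(): the state, without advancing time (a new reading comes with each control period).
- cams.grab_frame(name): name is "side" or "top"; returns a dict with "color" (480x640x3 uint8, red, green, blue), "intrinsics" (3x3 intrinsics, pixels), "R" (3x3) and "t" (3): a world point X has camera coordinates R X + t. Camera axes: x right, y down, z forward; pixel columns grow to the right and rows downward; lengths in mm; the calibration is good to about 2 mm. A picture is of the moment at which its call begins. There is no depth.
- env.job_done(): hands the job in; it is judged then, once.
Trained networks look in the newest picture that a camera, given by its name, has taken for a name from the list of things; names that differ only in an ending like _2 or _b are one class to them, and where a whole thing is asked for, a point or a joint stands for the part that bears it (a point fixed in the world has none). Each returns a list of dicts, best first, with "score" (0 to 1); they miss things now and then, are a little off and sometimes report something else, mostly with a low value. They report only what shows in the picture. A call takes as long as a camera call. They do not tell look-alikes from the thing itself.
- finder.boxes_of(query, camera): "rect" ([left, top, width, height] in pixels, round what is visible of it).
- finder.trace(query, camera): "pixels" (480x640 bool, what is visible of it) and "rect" ([left, top, width, height] in pixels, round what is visible of it).
The state is a dict: "time_s": time; "qpos": joint angles; "qvel": joint speeds; "effort": joint torques, N m; "ee_pos": TCP position; "ee_rot": TCP orientation; "force": force on the tool from outside, world axes, zero at the start; "torque": the same for the moment, N m; "gripper_width": finger opening in mm; "gripper_force": force on a finger pad.
Only numpy, scipy, OpenCV 4.12 (cv2) and the standard library are available. Lean on these libraries where they do the work, as an engineer would, in place of code of your own. Each camera call takes 0.05 s, during which the arm holds its last target. There are 200 camera calls.

## Task

Press down the front of the yellow cover on the grey isolator box so that it pops open, and let it swing up by itself; then press down the raised front half of the red rocker switch underneath. Then push the cover over from behind and press it down until it latches shut, and leave it shut. Only press and push with the fingers: do not lift or shift any of the loose things around the box.

Things in the scene. Friction and masses are not known exactly. Their poses are not given: they have to be found in the camera images.
- isolator: Grey isolator box, 100 (x) x 110 (y) x 60 mm high, fixed to the bench; two small feet stick out 11 mm at its sides. Origin: centre of its underside; z up; -x is its front (toward the robot, turned up to 0.4 rad). A recess in its top, 51 mm (x from -27 to +24) x 73 mm (y), 16 mm deep, is closed by the yellow cover.
- cover (a joint): Angle of the yellow push-latch cover about its rear hinge, rad: 0 latched shut, 1.4 open (nearly upright), -0.13 pressed in to the firm stop. A spring drives it open (1 to 4 N to push it over). Push-push latch: a press to the stop and release swings it open in 1 to 2 s; pushed over from behind, forward and down, and pressed to the stop, it stays at 0. One more full press reopens it.
- cover_front (a point): Point on the cover's upper face, midway across, on the black thumb pad, 36 mm from the hinge, 12 mm from the front edge; moves with it. A good place to press: 2 to 8 N, about 6 mm at the front edge; under 4 mm changes nothing. The cover is 48 mm long (x) x 70 mm wide (y) x 5 mm thick; shut, it is level, its upper face 66 mm above the bench.
- cover_hinge (a point): Middle of the cover's hinge axis, 22 mm behind the box's centre and 62 mm above the bench; the axis runs along the box's y. The box's top behind the hinge is flat, 60 mm high, for another 28 mm.
- rocker (a joint): Angle of the red rocker switch in the recess, rad: -0.17 to -0.13 off (front half raised), +0.17 on (front half level). It stays where it is left; 1 to 2 N moves it. 36 mm (x) x 30 mm (y), pivot 2 mm behind the box's centre; off, its front end is 53 mm above the bench; on, its front half lies level 47 mm above the bench.
- rocker_press (a point): Point on the upper face of the rocker's front half (marked by a white dot nearby), midway across, about 13 mm in front of its pivot; moves with the rocker.
- capacitor: Loose blue capacitor, 25 mm across, 42 mm high, standing right (-y) of the box. Leave alone. Origin: centre of its underside.
- side_cutters: Loose blue side cutters lying left (+y) of the box, 53 x 132 x 11 mm. Leave alone. Origin: centre of the underside.
- tube_starter: Loose white starter with a black top, 22 mm across, 42 mm high, standing behind the box. Leave alone. Origin: centre of its underside.
- tape_roll: Loose roll of black tape, 62 mm across, 19 mm high, on the bench to the right. Leave alone. Origin: centre of its underside.
Mind the look-alikes: they are no part of the job. There is more than one size of the isolator; the job needs the larger.

How it is judged:
By the outcome, as a careful person would: the job done as asked, in the order asked, and still so for the second after the job is handed in, with the robot touching nothing.
It also fails if it takes over 48 s, if anything falls off the work surface, if the arm or the gripper's body presses on something with over 40 N, if the wrist force passes 120 N, or if a joint passes its speed limit or range.

## Working session

There is one attempt and no reset: what is moved stays moved. The work goes in short steps, Python scripts to look and compute and a tool call to move; the robot and the scene stay as the last step left them, time stands still between calls to the robot, and variables do not carry over. Pictures are saved under pics/ and viewed, at most 10 in all, crops included, and the job is handed in when it is done.

Besides the shell and the picture viewer there is one more tool, called after "Call:" by a JSON object that holds its "op" and its "data". apply_moves: Moves the arm, as the interface text tells. Its arguments: {"type":"object","properties":{"increments":{"type":"array","items":{"type":"array","items":{"type":"number"}}},"newtons":{"type":"number"}},"required":["increments"]}

```bash
mkdir -p pics; ls; python3 - <<'E'
from workcell import status,cams,env,finder
import cv2
s=status.state();print(s['time_s'],s['ee_pos'],s['ee_rot'],s['gripper_width'])
for c in("side","top"):
    f=cams.grab_frame(c);cv2.imwrite(f'pics/{c}0.png',f['color'][:,:,::-1])
    print(c,f['intrinsics'],f['R'],f['t'])
    for q in("isolator","cover","cover_front","cover_hinge","capacitor","tube_starter"):
        print(q,[(round(d['score'],2),d['rect']) for d in finder.boxes_of(q,c)])
E
```

```text
pics
0.0 [ 210.84869329 -534.42549623  227.12849848] [-1.79898698e+02 -3.91311304e-04  2.15318741e+01] 91.03511024079585
side [[595.8201721    0.         320.95967614]
 [  0.         595.8201721  241.52483107]
 [  0.           0.           1.        ]] [[ 9.99671953e-01  5.16109695e-04 -2.56070289e-02]
 [-2.22996010e-02 -4.74242600e-01 -8.80111745e-01]
 [-1.25981782e-02  8.80394054e-01 -4.74075518e-01]] [-500.95213434  150.6130056  1130.76340399]
isolator [(0.58, [343.7, 214.2, 37.9, 34.5])]
cover [(0.75, [299.9, 254.7, 28.6, 18.4]), (0.71, [292.6, 297.8, 10.7, 20.5]), (0.54, [351.9, 212.7, 19.7, 14.1])]
cover_front [(0.93, [299.5, 253.1, 26.1, 17.8]), (0.72, [350.3, 213.0, 25.1, 13.8]), (0.27, [241.7, 342.2, 28.6, 28.8])]
cover_hinge [(0.68, [342.5, 212.5, 42.1, 35.2])]
capacitor [(0.57, [294.3, 295.4, 11.0, 20.4])]
tube_starter [(0.65, [353.6, 280.2, 6.9, 23.8]), (0.63, [280.6, 249.8, 69.7, 61.4])]
top [[585.0272499    0.         327.54874464]
 [  0.         585.0272499  240.00490201]
 [  0.           0.           1.        ]] [[-0.0188889  -0.99968687  0.01641228]
 [-0.99153646  0.01662099 -0.1287602 ]
 [ 0.12844709 -0.01870551 -0.99153994]] [ 111.52555223  533.26739765 1069.51613656]
isolator [(0.81, [294.3, 230.3, 78.3, 66.4]), (0.75, [189.4, 183.7, 55.1, 52.1])]
cover [(0.93, [311.9, 247.4, 40.6, 35.9]), (0.69, [196.1, 196.6, 33.4, 25.6]), (0.62, [298.2, 226.6, 73.4, 74.7])]
cover_front [(0.97, [198.8, 197.8, 32.4, 22.2]), (0.75, [312.5, 248.1, 40.7, 34.4])]
cover_hinge [(0.8, [297.7, 226.4, 71.6, 75.3]), (0.63, [190.0, 188.2, 54.5, 46.6])]
capacitor [(0.62, [298.7, 229.2, 73.9, 72.5]), (0.57, [376.3, 273.8, 12.3, 18.7])]
tube_starter [(0.46, [347.0, 220.1, 10.2, 9.9])]
```

```bash
python3 - <<'E'
import cv2
a=cv2.imread('pics/top0.png')[170:330,150:410];b=cv2.imread('pics/side0.png')[200:360,210:410]
cv2.imwrite('pics/topc.png',cv2.resize(a,None,fx=3,fy=3,interpolation=cv2.INTER_CUBIC))
cv2.imwrite('pics/sidec.png',cv2.resize(b,None,fx=3.6,fy=3.6,interpolation=cv2.INTER_CUBIC))
E
```

```text
(no output)
```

View pics/topc.png

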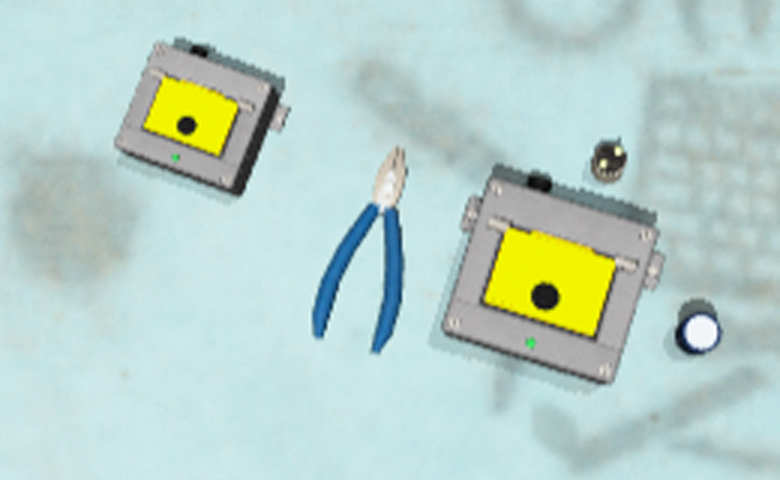

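View pics/sidec.png

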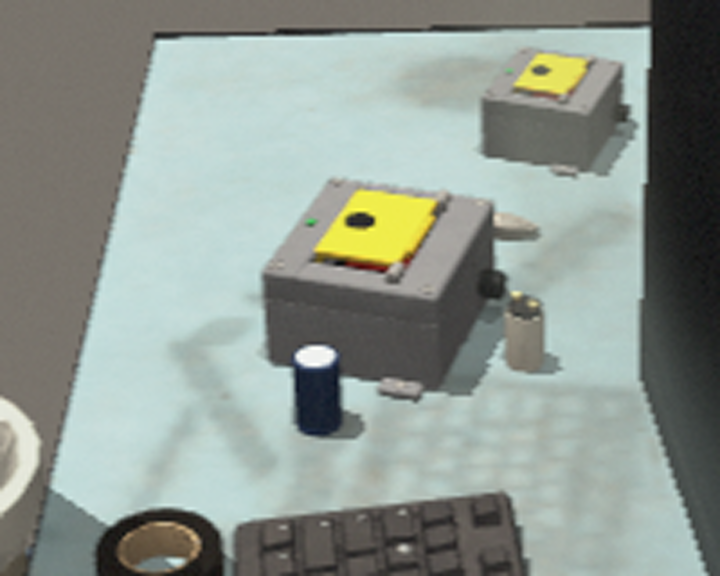

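The top view shows the larger box with its thumb pad near (332, 269). The smaller look-alike is at upper left, the starter is behind at about (353, 223), and the capacitor is at about (383, 281). Next I measure the cover's yellow face at z=66.

```bash
cat > h.py <<'E'
import numpy as np,cv2
from workcell import status,cams,env,finder
def ray(f,uv,z):
    d=np.linalg.solve(f['intrinsics'],np.c_[np.atleast_2d(uv),np.ones(len(np.atleast_2d(uv)))].T)
    o=-f['R'].T@f['t'];w=(f['R'].T@d).T
    return o+w*((z-o[2])/w[:,2])[:,None]
def yellow(im): 
    h=cv2.cvtColor(im,cv2.COLOR_RGB2HSV);return cv2.inRange(h,(22,130,100),(38,255,255))
E
python3 - <<'E'
from h import *
for c,roi in(("top",(290,225,90,80)),("side",(285,245,60,40))):
    f=cams.grab_frame(c);m=yellow(f['color']);k=np.zeros_like(m);x,y,w,h=roi;k[y:y+h,x:x+w]=1;m*=k
    m=cv2.morphologyEx(m,cv2.MORPH_CLOSE,np.ones((9,9)))
    v,u=np.nonzero(m);P=ray(f,np.c_[u,v],66.)[:,:2].astype(np.float32)
    r=cv2.minAreaRect(P);print(c,r,cv2.boxPoints(r).round(1).tolist(),P.mean(0))
    g=f['color'].max(2)<70;k2=cv2.erode(m,np.ones((3,3)))>0
    v,u=np.nonzero(g&k2);print('pad',len(u),ray(f,[[u.mean(),v.mean()]],66.))
f=cams.grab_frame('top')
for n,uv,z in(('starter',(353,223),42),('cap',(383,281),42),):print(n,ray(f,[uv],z))
E
```

```text
top ((488.98248291015625, 93.36719512939453), (70.34870147705078, 51.65035629272461), 71.44532775878906) [[453.29998779296875, 68.19999694824219], [502.29998779296875, 51.79999923706055], [524.7000122070312, 118.5], [475.70001220703125, 134.89999389648438]] [488.50314  93.47189]
pad 58 [[478.6217751   97.07241836  66.        ]]
side ((490.84576416015625, 81.87034606933594), (79.40258026123047, 52.212249755859375), 71.3587875366211) [[453.3999938964844, 52.599998474121094], [502.8999938964844, 35.900001525878906], [528.2999877929688, 111.0999984741211], [478.79998779296875, 127.80000305175781]] [490.48657  83.9154 ]
pad 19 [[480.53446082  91.58693527  66.        ]]
starter [[565.4975049  53.7168459  42.       ]]
cap [[455.59925367   0.63780475  42.        ]]
```

```bash
python3 - <<'E'
from h import *
from scipy.spatial.transform import Rotation as Ro
F={}
for c,(u0,v0) in(("top",(332,269)),("side",(310,261))):
    f=F[c]=cams.grab_frame(c);im=f['color'][v0-8:v0+9,u0-9:u0+10].astype(float)
    w=np.clip(120-im.max(2),0,None)
    n,l=cv2.connectedComponents((w>0).astype(np.uint8));w*=(l==l[8,9])
    v,u=np.mgrid[v0-8:v0+9,u0-9:u0+10];p=[(w*u).sum()/w.sum(),(w*v).sum()/w.sum()]
    print(c,(w>0).sum(),p,ray(f,[p],66.)); F[c+'p']=p
s=status.state();R=Ro.from_euler('xyz',s['ee_rot'],degrees=True)
xb=np.array([.948,-.318,0]);yb=np.array([.318,.948,0]);
T=np.c_[yb,xb,[0,0,-1]]
T=Ro.from_rotvec(np.radians(-12)*yb)*Ro.from_matrix(T)
print('turn',(T*R.inv()).as_rotvec(degrees=True)); M=T.as_matrix();print(M)
# front lower edge in tool frame: tool y = +xb => front edge at y=-13.5,z=14
print('edge-TCP',M@[0,-13.5,14])
E
```

```text
top 66 [np.float64(331.2532991924365), np.float64(268.4374630687414)] [[478.73201186  96.86038472  66.        ]]
side 26 [np.float64(309.65157480314963), np.float64(260.8359580052493)] [[480.45897901  92.23313472  66.        ]]
turn [-8.52397855 -8.97997286 49.73535518]
[[ 3.18027352e-01  9.27367233e-01  1.97100531e-01]
 [ 9.48081539e-01 -3.11078882e-01 -6.61160011e-02]
 [ 1.38777878e-17  2.07894072e-01 -9.78151346e-01]]
edge-TCP [ -9.7600502    3.27394089 -16.50068881]
```

Call:
{"op": "apply_moves", "data": {"increments": [[-1,0.0138,0.0313,0,-0.426,-0.449,2.487],[-1,0.0138,0.0313,0,-0.426,-0.449,2.487],[-1,0.0138,0.0313,0,-0.426,-0.449,2.487],[-1,0.0138,0.0313,0,-0.426,-0.449,2.487],[-1,0.0138,0.0313,0,-0.426,-0.449,2.487]], "newtons": 20}}

```text
time_s: 1.37
ee_pos: [280.3, -376.9, 228.0]
ee_rot: [177.0, -1.0, 34.1]
force: [0.9, -0.1, -0.2]
gripper_width: 60.4
gripper_force: 0.0
```

Call:
{"op": "apply_moves", "data": {"increments": [[-1,0.0138,0.0313,0,-0.426,-0.449,2.487],[-1,0.0138,0.0313,0,-0.426,-0.449,2.487],[-1,0.0138,0.0313,0,-0.426,-0.449,2.487],[-1,0.0138,0.0313,0,-0.426,-0.449,2.487],[-1,0.0138,0.0313,0,-0.426,-0.449,2.487]]}}

```text
time_s: 1.78
ee_pos: [349.3, -220.4, 228.2]
ee_rot: [173.9, -1.3, 46.6]
force: [0.3, 0.1, 0.5]
gripper_width: 27.8
gripper_force: 0.0
```

Call:
{"op": "apply_moves", "data": {"increments": [[-1,0.0138,0.0313,0,-0.426,-0.449,2.487],[-1,0.0138,0.0313,0,-0.426,-0.449,2.487],[-1,0.0138,0.0313,0,-0.426,-0.449,2.487],[-1,0.0138,0.0313,0,-0.426,-0.449,2.487],[-1,0.0138,0.0313,0,-0.426,-0.449,2.487]]}}

```text
time_s: 2.2
ee_pos: [418.3, -63.7, 228.4]
ee_rot: [170.8, -1.0, 59.1]
force: [1.2, -0.4, 0.4]
gripper_width: 0.6
gripper_force: 0.0
```

Call:
{"op": "apply_moves", "data": {"increments": [[-1,0.0138,0.0313,0,-0.426,-0.449,2.487],[-1,0.0138,0.0313,0,-0.426,-0.449,2.487],[-1,0.0138,0.0313,0,-0.426,-0.449,2.487],[-1,0.0138,0.0313,0,-0.426,-0.449,2.487],[-1,0.0138,0.0313,0,-0.426,-0.449,2.487]]}}

```text
time_s: 2.62
ee_pos: [487.4, 93.0, 228.2]
ee_rot: [167.9, -0.0, 71.6]
force: [0.9, -1.3, 1.3]
gripper_width: 0.5
gripper_force: 0.0
```

Call:
{"op": "apply_moves", "data": {"increments": [[-1,0,0,-0.03,0,0,0],[-1,0,0,-0.03,0,0,0],[-1,0,0,-0.03,0,0,0],[-1,0,0,-0.03,0,0,0],[-1,0,0,-0.015,0,0,0]]}}

```text
time_s: 3.03
ee_pos: [484.9, 90.9, 89.8]
ee_rot: [168.3, 0.2, 71.5]
force: [0.1, -0.9, 0.0]
gripper_width: 0.4
gripper_force: 0.0
```

```bash
python3 - <<'E'
from h import *
s=status.state();print(s['ee_pos'],s['force'])
a=[cv2.resize(cams.grab_frame(c)['color'][y:y+160,x:x+133,::-1],None,fx=3,fy=3,interpolation=cv2.INTER_CUBIC) for c,x,y in(("top",260,180),("side",250,190))]
cv2.imwrite('pics/p1.png',np.hstack(a))
E
```

```text
[484.87417514  90.85887125  89.83149515] [ 0.05945854 -0.87969693  0.01580997]
```

View pics/p1.png

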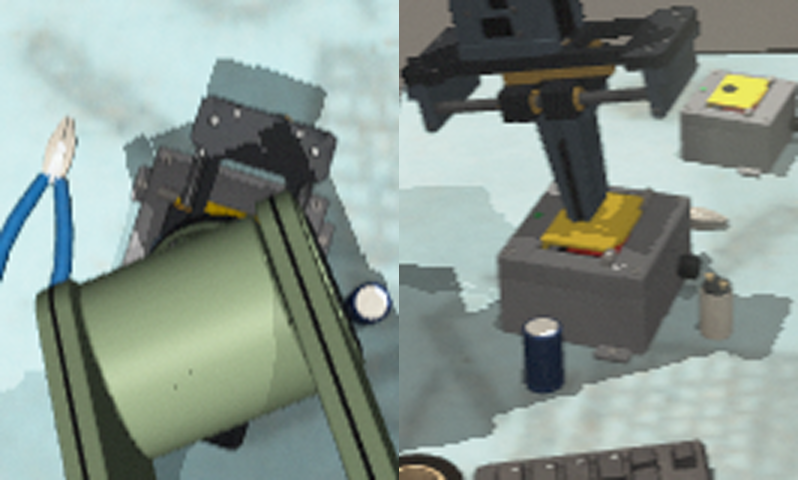

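Call:
{"op": "apply_moves", "data": {"increments": [[-1,0.001,0,-0.003,0,0,0],[-1,0,0,-0.003,0,0,0],[-1,0,0,-0.003,0,0,0],[-1,0,0,0,0,0,0]]}}

```text
time_s: 3.47
ee_pos: [488.4, 91.2, 84.5]
ee_rot: [167.9, -0.0, 71.5]
force: [0.1, -0.4, 0.5]
gripper_width: 0.3
gripper_force: 0.0
```

Call:
{"op": "apply_moves", "data": {"increments": [[-1,0,0,-0.002,0,0,0],[-1,0,0,-0.002,0,0,0],[-1,0,0,0,0,0,0]]}}

```text
time_s: 3.72
ee_pos: [488.3, 91.2, 80.2]
ee_rot: [168.0, -0.0, 71.5]
force: [-0.2, 0.1, 1.4]
gripper_width: 0.1
gripper_force: 0.9
```

Call:
{"op": "apply_moves", "data": {"increments": [[-1,0,0,-0.002,0,0,0],[-1,0,0,0,0,0,0]]}}

```text
time_s: 3.88
ee_pos: [488.1, 91.2, 78.0]
ee_rot: [168.0, -0.0, 71.5]
force: [0.3, 0.0, 1.4]
gripper_width: 0.4
gripper_force: 1.0
```

Call:
{"op": "apply_moves", "data": {"increments": [[-1,0,0,-0.001,0,0,0],[-1,0,0,0,0,0,0]]}}

```text
time_s: 4.05
ee_pos: [488.2, 91.2, 77.6]
ee_rot: [168.0, -0.0, 71.5]
force: [-3.3, -0.3, 7.5]
gripper_width: 0.3
gripper_force: 4.0
```

Call:
{"op": "apply_moves", "data": {"increments": [[-1,0,0,-0.001,0,0,0],[-1,0,0,0,0,0,0]]}}

```text
time_s: 4.22
ee_pos: [488.2, 91.2, 77.5]
ee_rot: [167.9, -0.0, 71.4]
force: [-5.8, 0.0, 16.8]
gripper_width: 0.5
gripper_force: 8.2
```

Call:
{"op": "apply_moves", "data": {"increments": [[-1,0,0,0.015,0,0,0],[-1,-0.01,0.003,0.03,0,0,0],[-1,-0.02,0.007,0.03,0,0,0],[-1,-0.02,0.007,0.03,0,0,0],[-1,-0.01,0.003,0.005,0,0,0]]}}

```text
time_s: 4.63
ee_pos: [428.8, 112.1, 190.2]
ee_rot: [167.7, -0.3, 71.5]
force: [0.5, 0.9, -0.0]
gripper_width: 0.4
gripper_force: 0.0
```

Call:
{"op": "apply_moves", "data": {"increments": [[-1,0,0,0,0,0,0],[-1,0,0,0,0,0,0],[-1,0,0,0,0,0,0],[-1,0,0,0,0,0,0],[-1,0,0,0,0,0,0]]}}

```text
time_s: 5.05
ee_pos: [428.1, 110.7, 184.6]
ee_rot: [168.1, 0.1, 71.4]
force: [-0.0, -1.1, 0.6]
gripper_width: 0.1
gripper_force: 0.0
```

Call:
{"op": "apply_moves", "data": {"increments": [[-1,0,0,0,0,0,0],[-1,0,0,0,0,0,0],[-1,0,0,0,0,0,0],[-1,0,0,0,0,0,0],[-1,0,0,0,0,0,0]]}}

```text
time_s: 5.47
ee_pos: [428.1, 111.1, 185.9]
ee_rot: [168.0, -0.0, 71.5]
force: [0.5, -0.7, -1.0]
gripper_width: 0.3
gripper_force: 0.0
```

Call:
{"op": "apply_moves", "data": {"increments": [[-1,0,0,0,0,0,0],[-1,0,0,0,0,0,0],[-1,0,0,0,0,0,0],[-1,0,0,0,0,0,0],[-1,0,0,0,0,0,0]]}}

```text
time_s: 5.88
ee_pos: [428.0, 111.1, 186.0]
ee_rot: [168.0, -0.0, 71.5]
force: [-0.1, -0.2, -0.2]
gripper_width: 0.7
gripper_force: 0.0
```

Call:
{"op": "apply_moves", "data": {"increments": [[-1,0,0,0,0,0,0],[-1,0,0,0,0,0,0],[-1,0,0,0,0,0,0],[-1,0,0,0,0,0,0],[-1,0,0,0,0,0,0]]}}

```text
time_s: 6.3
ee_pos: [428.0, 111.1, 186.0]
ee_rot: [168.0, -0.0, 71.5]
force: [-0.2, -0.1, 0.0]
gripper_width: 0.6
gripper_force: 0.0
```

```bash
python3 - <<'E'
from h import *
a=[cv2.resize(cams.grab_frame(c)['color'][y:y+160,x:x+133,::-1],None,fx=3,fy=3,interpolation=cv2.INTER_CUBIC) for c,x,y in(("top",260,180),("side",250,190))]
cv2.imwrite('pics/p2.png',np.hstack(a))
E
```

```text
(no output)
```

View pics/p2.png

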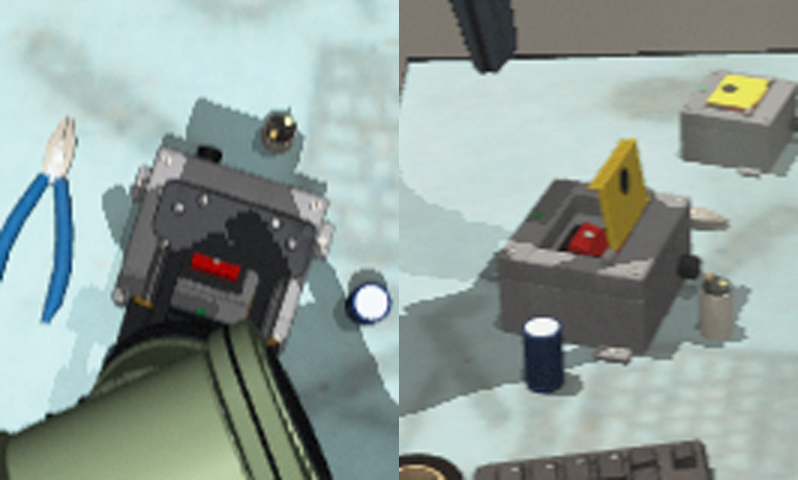

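```bash
python3 - <<'E'
from h import *
O=np.array([492.6,90.6]);xb=np.array([.948,-.318]);yb=np.array([.318,.948])
for c in("top","side"):
    f=cams.grab_frame(c);h=cv2.cvtColor(f['color'],cv2.COLOR_RGB2HSV)
    m=cv2.inRange(h,(0,120,60),(8,255,255))|cv2.inRange(h,(172,120,60),(180,255,255))
    v,u=np.nonzero(m);k=(u>295)&(u<350)&(v>250)&(v<290);u,v=u[k],v[k]
    for z in(49.,53.):
        P=ray(f,np.c_[u,v],z)[:,:2]-O;a,b=P@xb,P@yb;print(c,z,len(u),'xb',a.min(),a.max(),'yb',b.min(),b.max())
f=cams.grab_frame('side');p=ray(f,[[313,267.7]],51.)[0,:2]-O;print('dot',p@xb,p@yb)
E
```

```text
top 49.0 94 xb -19.679077717623716 -8.624567598724559 yb -13.49509084106923 16.259273276735613
top 53.0 94 xb -19.992418713428627 -8.978915727685246 yb -13.449301531237914 16.19468762121596
side 49.0 106 xb -16.67446903510545 9.195831647161251 yb -23.474650786984334 14.484705557799016
side 53.0 106 xb -14.276860825649102 11.422902696506995 yb -29.605247264438862 8.103880800813826
dot -5.723423323896364 -1.7938373198002435
```

Call:
{"op": "apply_moves", "data": {"increments": [[-1,0.0106,-0.0036,-0.019,0,0,0],[-1,0.0106,-0.0036,-0.019,0,0,0],[-1,0.0106,-0.0036,-0.019,0,0,0],[-1,0.0106,-0.0036,-0.019,0,0,0],[-1,0.0106,-0.0036,-0.019,0,0,0]]}}

```text
time_s: 6.97
ee_pos: [481.6, 93.0, 90.2]
ee_rot: [168.0, -0.0, 71.5]
force: [0.8, 0.1, -0.1]
gripper_width: 0.4
gripper_force: 0.0
```

Call:
{"op": "apply_moves", "data": {"increments": [[-1,0.0,0.0,0,0,0,0],[-1,0.0,0,0,0,0,0],[-1,0.0045,-0.0015,-0.006,0,0,0],[-1,0.0045,-0.0015,-0.006,0,0,0],[-1,0.0,0,0,0,0,0]]}}

```text
time_s: 7.38
ee_pos: [490.6, 90.1, 79.0]
ee_rot: [168.0, -0.0, 71.5]
force: [0.2, -0.3, -0.2]
gripper_width: 0.4
gripper_force: 0.0
```

Call:
{"op": "apply_moves", "data": {"increments": [[-1,0.0,0.0,-0.004,0,0,0],[-1,0.0,0,-0.004,0,0,0],[-1,0,0,0,0,0,0]]}}

```text
time_s: 7.63
ee_pos: [489.3, 90.0, 70.4]
ee_rot: [168.1, 0.0, 71.5]
force: [-0.7, -0.0, -0.5]
gripper_width: 0.7
gripper_force: 0.0
```

Call:
{"op": "apply_moves", "data": {"increments": [[-1,0.0,0.0,-0.002,0,0,0],[-1,0.0,0,-0.002,0,0,0],[-1,0,0,0,0,0,0]]}}

```text
time_s: 7.88
ee_pos: [489.7, 90.1, 66.7]
ee_rot: [168.0, 0.0, 71.5]
force: [0.0, -0.2, -0.6]
gripper_width: 0.2
gripper_force: 0.0
```

Call:
{"op": "apply_moves", "data": {"increments": [[-1,0.0,0.0,-0.0015,0,0,0],[-1,0,0,0,0,0,0]]}}

```text
time_s: 8.05
ee_pos: [489.9, 90.1, 65.3]
ee_rot: [168.0, 0.0, 71.5]
force: [0.7, -0.2, -1.0]
gripper_width: 0.4
gripper_force: 0.0
```

Call:
{"op": "apply_moves", "data": {"increments": [[-1,0.0,0.0,-0.001,0,0,0],[-1,0,0,0,0,0,0]]}}

```text
time_s: 8.22
ee_pos: [490.0, 90.1, 64.4]
ee_rot: [168.0, 0.0, 71.5]
force: [-0.1, -0.0, 0.3]
gripper_width: 0.7
gripper_force: 0.0
```

Call:
{"op": "apply_moves", "data": {"increments": [[-1,0.0,0.0,-0.001,0,0,0],[-1,0,0,0,0,0,0]]}}

```text
time_s: 8.38
ee_pos: [490.2, 90.1, 63.6]
ee_rot: [168.0, -0.0, 71.5]
force: [-1.0, -0.1, 1.4]
gripper_width: 0.1
gripper_force: 0.8
```

Call:
{"op": "apply_moves", "data": {"increments": [[-1,0.0,0.0,-0.001,0,0,0],[-1,0,0,0,0,0,0]]}}

```text
time_s: 8.55
ee_pos: [490.1, 90.2, 63.0]
ee_rot: [168.0, -0.0, 71.4]
force: [-2.6, 1.0, 6.2]
gripper_width: 0.4
gripper_force: 2.6
```

Call:
{"op": "apply_moves", "data": {"increments": [[-1,0.0,0.0,-0.001,0,0,0],[-1,0,0,0,0,0,0]]}}

```text
time_s: 8.72
ee_pos: [489.5, 90.4, 62.1]
ee_rot: [168.0, -0.0, 71.4]
force: [-4.5, 2.4, 8.0]
gripper_width: 0.7
gripper_force: 4.3
```

Call:
{"op": "apply_moves", "data": {"increments": [[-1,0,0,0.008,0,0,0],[-1,-0.002,0,0.008,0,0,0],[-1,-0.02,0.0067,0.025,0,0,0],[-1,-0.02,0.0067,0.03,0,0,0],[-1,-0.02,0.0067,0.03,0,0,0]]}}

```text
time_s: 9.13
ee_pos: [426.9, 110.1, 163.4]
ee_rot: [168.1, 0.0, 71.4]
force: [1.2, 0.6, -0.2]
gripper_width: 0.6
gripper_force: 0.0
```

```bash
python3 - <<'E'
from h import *
s=status.state();print(s['ee_pos'])
a=[cv2.resize(cams.grab_frame(c)['color'][y:y+100,x:x+100,::-1],None,fx=4,fy=4,interpolation=cv2.INTER_CUBIC) for c,x,y in(("top",290,220),("side",270,220))]
cv2.imwrite('pics/p3.png',np.hstack(a))
E
```

```text
[426.87338752 110.05672202 163.42444918]
```

View pics/p3.png

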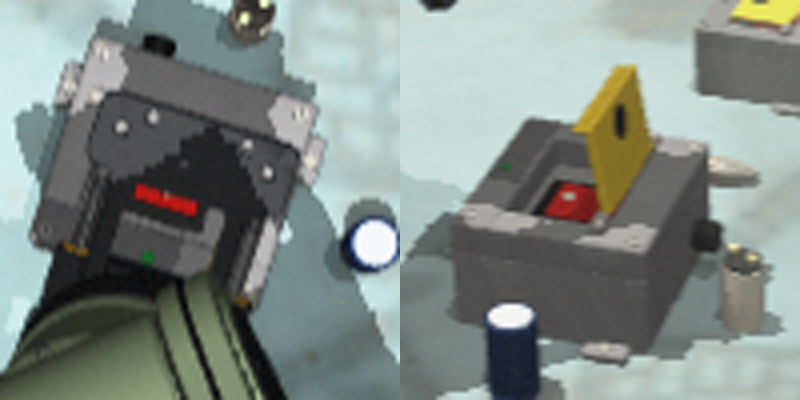

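The rocker looks level now. I'll compare the red front edge in the side view with the predicted off and on geometry.

```bash
python3 - <<'E'
from h import *
O=np.array([492.6,90.6]);xb=np.array([.948,-.318]);yb=np.array([.318,.948])
f=cams.grab_frame('side')
def pr(a,b,z):
    p=np.r_[O+a*xb+b*yb,z];c=f['R']@p+f['t'];q=f['intrinsics']@c;return (q[:2]/q[2]).round(1)
for n,z in(('off',53),('on',47)):
    print(n,'front end',pr(-16,15,z),pr(-16,-15,z),'valley',pr(2,15,47),pr(2,-15,47),'pad?',pr(-14,0,66))
a=cv2.imread('pics/side0.png')
im2=cv2.imread('pics/p2.png')[:,399:];im2=cv2.resize(im2,(133,160),interpolation=cv2.INTER_AREA)
for n,im in(('before',im2[65:100,40:90]),('now',f['color'][255:290,290:340,::-1])):
    im=im.astype(int);m=(im[:,:,2]>90)&(im[:,:,1]<70)&(im[:,:,0]<70)
    v,u=np.nonzero(m);print(n,len(u),[(int(r+255),int(u[v==r].min()+290),int(u[v==r].max()+290)) for r in np.unique(v)])
E
```

```text
off front end [310.9 262. ] [305.8 269.4] valley [319.5 265.8] [314.6 273.3] pad? [309.1 260.1]
on front end [311.  264.6] [305.9 272. ] valley [319.5 265.8] [314.6 273.3] pad? [309.1 260.1]
before 99 [(264, 311, 312), (265, 310, 315), (266, 310, 318), (267, 309, 318), (268, 309, 318), (269, 308, 318), (270, 307, 319), (271, 307, 319), (272, 307, 319), (273, 307, 323), (274, 311, 317)]
now 86 [(266, 310, 315), (267, 310, 318), (268, 309, 318), (269, 308, 318), (270, 308, 319), (271, 307, 319), (272, 306, 319), (273, 307, 323), (274, 312, 317)]
```

```bash
python3 - <<'E'
from h import *
f=cams.grab_frame('side');print(ray(f,[[390,207],[388.3,300],[404,358]],0.))
im=cams.grab_frame('top')['color'].copy()
cv2.imwrite('pics/p4.png',im[:,:,::-1])
E
```

```text
[[ 679.29196447  473.71929229    0.        ]
 [ 632.70442079   46.92885745    0.        ]
 [ 641.90929027 -128.67692788    0.        ]]
```

View pics/p4.png

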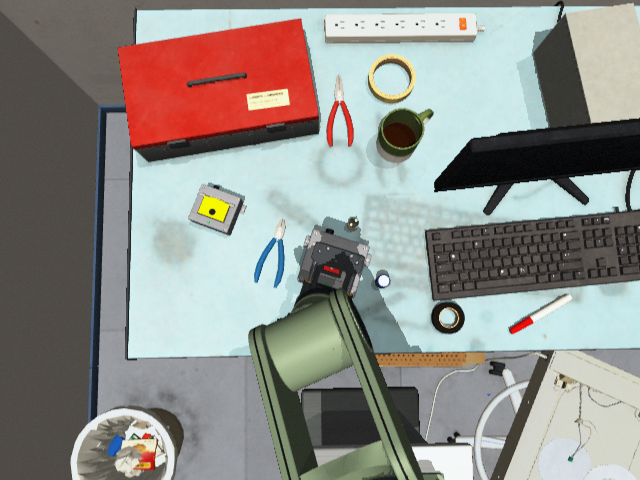

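The top view shows free space behind the box; the black shape is the monitor at right. I'll go over the cover and down behind it.

Call:
{"op": "apply_moves", "data": {"increments": [[-1,0,0,0.012,0,0,0],[-1,0.03,-0.0093,0,0,0,0],[-1,0.03,-0.0093,0,0,0,0],[-1,0.03,-0.0093,0,0,0,0],[-1,0.028,-0.0093,0,0,0,0]]}}

```text
time_s: 9.8
ee_pos: [547.5, 71.9, 172.8]
ee_rot: [168.1, 0.1, 71.4]
force: [-0.6, 0.2, 0.4]
gripper_width: 0.5
gripper_force: 0.0
```

Call:
{"op": "apply_moves", "data": {"increments": [[-1,0,0,0,0,0,0],[-1,0,0,0,0,0,0],[-1,0,0,-0.02,0,0,0],[-1,0,0,-0.02,0,0,0],[-1,0,0,-0.02,0,0,0]]}}

```text
time_s: 10.22
ee_pos: [544.5, 73.0, 112.9]
ee_rot: [168.1, 0.0, 71.5]
force: [0.5, -0.0, -0.4]
gripper_width: 0.1
gripper_force: 0.0
```

Call:
{"op": "apply_moves", "data": {"increments": [[-1,0,0,0,0,0,0],[-1,0,0,0,0,0,0],[-1,0,0,0,0,0,0]]}}

```text
time_s: 10.47
ee_pos: [546.1, 73.2, 115.1]
ee_rot: [168.0, -0.0, 71.5]
force: [0.8, 0.5, 0.9]
gripper_width: 0.0
gripper_force: 0.0
```

Call:
{"op": "apply_moves", "data": {"increments": [[-1,-0.01,0.0034,0,0,0,0],[-1,-0.01,0.0034,0,0,0,0],[-1,-0.0046,0.0015,0,0,0,0],[-1,0,0,0,0,0,0]]}}

```text
time_s: 10.8
ee_pos: [519.8, 81.7, 115.0]
ee_rot: [168.0, 0.0, 71.5]
force: [1.3, -0.1, 0.2]
gripper_width: 0.5
gripper_force: 0.0
```

Call:
{"op": "apply_moves", "data": {"increments": [[-1,-0.0034,0.0012,-0.0006,0,0,0],[-1,-0.0033,0.0011,-0.0006,0,0,0],[-1,-0.0032,0.0011,-0.0012,0,0,0],[-1,-0.0032,0.0011,-0.0013,0,0,0]]}}

```text
time_s: 11.13
ee_pos: [508.7, 86.0, 111.1]
ee_rot: [167.9, -0.0, 71.5]
force: [2.8, 0.1, 2.2]
gripper_width: 0.5
gripper_force: 0.8
```

Call:
{"op": "apply_moves", "data": {"increments": [[-1,-0.0029,0.001,-0.002,0,0,0],[-1,-0.0029,0.0009,-0.002,0,0,0],[-1,-0.0025,0.0009,-0.0025,0,0,0],[-1,-0.0025,0.0008,-0.0025,0,0,0]]}}

```text
time_s: 11.47
ee_pos: [497.5, 89.5, 101.7]
ee_rot: [168.0, -0.0, 71.5]
force: [1.6, -0.6, 3.0]
gripper_width: 0.2
gripper_force: 1.2
```

Call:
{"op": "apply_moves", "data": {"increments": [[-1,-0.002,0.0007,-0.003,0,0,0],[-1,-0.0019,0.0006,-0.003,0,0,0],[-1,-0.0014,0.0005,-0.0033,0,0,0],[-1,-0.0013,0.0004,-0.0033,0,0,0]]}}

```text
time_s: 11.8
ee_pos: [490.5, 91.8, 88.9]
ee_rot: [168.0, -0.0, 71.4]
force: [-0.9, 0.7, 4.9]
gripper_width: 0.7
gripper_force: 1.9
```

Call:
{"op": "apply_moves", "data": {"increments": [[-1,-0.0007,0.0002,-0.0035,0,0,0],[-1,-0.0007,0.0002,-0.0035,0,0,0],[-1,0,0,0,0,0,0]]}}

```text
time_s: 12.05
ee_pos: [488.5, 91.9, 81.0]
ee_rot: [168.1, 0.1, 71.5]
force: [-0.9, 0.7, 1.0]
gripper_width: 0.4
gripper_force: 0.7
```

Call:
{"op": "apply_moves", "data": {"increments": [[-1,0,0,-0.002,0,0,0],[-1,0,0,-0.002,0,0,0],[-1,0,0,0,0,0,0]]}}

```text
time_s: 12.3
ee_pos: [488.8, 91.8, 77.8]
ee_rot: [168.1, 0.1, 71.4]
force: [-3.2, -0.1, 3.2]
gripper_width: 0.8
gripper_force: 1.7
```

Call:
{"op": "apply_moves", "data": {"increments": [[-1,0,0,-0.001,0,0,0],[-1,0,0,0,0,0,0]]}}

```text
time_s: 12.47
ee_pos: [488.8, 91.9, 77.7]
ee_rot: [168.1, 0.0, 71.4]
force: [-5.3, 1.4, 12.1]
gripper_width: 0.3
gripper_force: 5.9
```

Call:
{"op": "apply_moves", "data": {"increments": [[-1,0,0,-0.001,0,0,0],[-1,0,0,0,0,0,0]]}}

```text
time_s: 12.63
ee_pos: [488.9, 91.9, 77.5]
ee_rot: [168.0, 0.0, 71.4]
force: [-9.9, 1.2, 18.9]
gripper_width: 0.6
gripper_force: 10.1
```

At the stop; retreating and watching.

Call:
{"op": "apply_moves", "data": {"increments": [[-1,0,0,0.015,0,0,0],[-1,-0.01,0.003,0.03,0,0,0],[-1,-0.03,0.01,0.03,0,0,0],[-1,-0.03,0.01,0.03,0,0,0],[-1,-0.03,0.01,0.02,0,0,0]]}}

```text
time_s: 13.05
ee_pos: [392.4, 124.3, 200.5]
ee_rot: [167.9, -0.1, 71.4]
force: [0.7, 1.0, 0.9]
gripper_width: 0.7
gripper_force: 0.0
```

Call:
{"op": "apply_moves", "data": {"increments": [[-1,-0.02,-0.03,0.01,0,0,0],[-1,-0.02,-0.03,0.01,0,0,0],[-1,0,-0.03,0,0,0,0],[-1,0,-0.03,0,0,0,0],[-1,0,-0.03,0,0,0,0]]}}

```text
time_s: 13.47
ee_pos: [351.8, -27.0, 218.9]
ee_rot: [167.9, -0.0, 71.6]
force: [-0.1, -0.3, -0.5]
gripper_width: 0.1
gripper_force: 0.0
```

Call:
{"op": "apply_moves", "data": {"increments": [[-1,0,0,0,0,0,0],[-1,0,0,0,0,0,0],[-1,0,0,0,0,0,0],[-1,0,0,0,0,0,0],[-1,0,0,0,0,0,0]]}}

```text
time_s: 13.88
ee_pos: [352.3, -24.8, 218.3]
ee_rot: [168.0, -0.0, 71.6]
force: [0.3, -0.6, -0.2]
gripper_width: 0.2
gripper_force: 0.0
```

Call:
{"op": "apply_moves", "data": {"increments": [[-1,0,0,0,0,0,0],[-1,0,0,0,0,0,0],[-1,0,0,0,0,0,0],[-1,0,0,0,0,0,0],[-1,0,0,0,0,0,0]]}}

```text
time_s: 14.3
ee_pos: [352.2, -25.7, 218.5]
ee_rot: [168.0, -0.0, 71.5]
force: [-0.2, -1.3, 0.6]
gripper_width: 0.8
gripper_force: 0.0
```

```bash
python3 - <<'E'
from h import *
s=status.state();print(s['time_s'],s['ee_pos'],s['force'])
a=[cv2.resize(cams.grab_frame(c)['color'][y:y+160,x:x+133,::-1],None,fx=3,fy=3,interpolation=cv2.INTER_CUBIC) for c,x,y in(("top",260,180),("side",250,190))]
cv2.imwrite('pics/p5.png',np.hstack(a))
E
```

```text
14.3 [352.21568915 -25.67538807 218.52283486] [-0.21233952 -1.28577381  0.61816594]
```

View pics/p5.png

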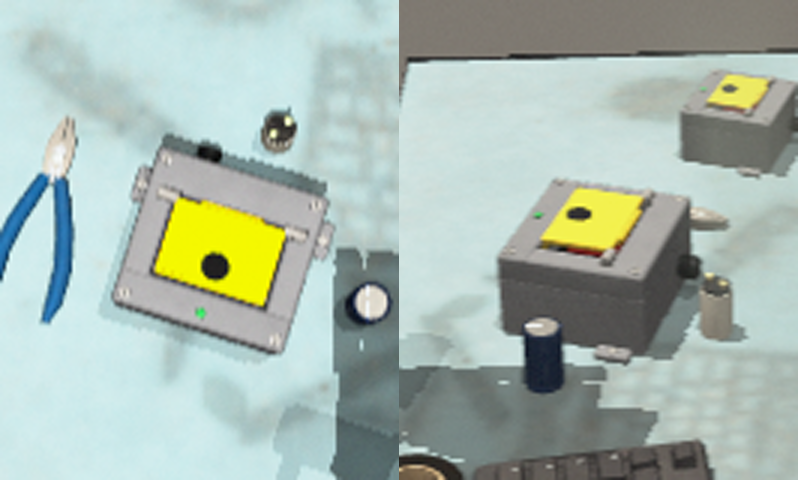

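The cover is shut (pad at about (332, 269) in the top view, as at the start), and the starter, capacitor and cutters have not moved. It has stayed latched 1.6 s after release.

```bash
python3 -c "
from workcell import env
print(env.job_done())"
```

```text
the job is handed in; nothing more can be done
None
```

I popped the cover open, pressed the rocker's front half down to its stop (it looks level and on in the images), then pushed the cover over and latched it shut; the job is handed in at about 14 s, and the capacitor, starter and cutters look unmoved in the last pictures.

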